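# Push the lens carriers home on the inspection rail

## Task

Four lens carriers stand in a touching row in the aluminium rail. With the fingertips, gently push the whole row along the rail as one train, without picking any carrier up, until the leading carrier is home against the tall end stop and all four are closed up against one another. Then move the hand clear, and leave the jar, the lens disc and the blower alone.

Things in the scene. Friction and masses are not known exactly. Their poses are not given: they have to be found in the camera images.
- rail: straight aluminium channel fixed to the bench, 350 mm long (its y axis), 66 mm wide. Its floor is 10 mm above the bench, its two side walls are 7 mm thick, their tops 18 mm above the bench, 52 mm clear between them. Open at both ends apart from the stop. Origin: centre of the underside, on the bench. Its place and heading change.
- stop: fixed end stop: upright steel block across one end of the rail, 66 mm across the rail, 20 mm thick along the rail, 45 mm high. It may be at either end of the rail (+y or -y). Origin: centre of its underside, on the bench, 185 mm from the rail's origin, so its face is 175 mm from the rail's origin. The other end has only a fixed low lip, 9 mm high and 20 mm long, below the level of the rail's floor.
- carrier1: one of four identical lens carriers: black block 50 mm across the rail, 44 mm along the rail, 24 mm high, about 0.14 kg (varies by a third), a round lens on top rising 4 mm more. Origin: centre of its underside; its y axis runs along the rail. At the -y end of the row.
- carrier2: one of four identical lens carriers: black block 50 mm across the rail, 44 mm along the rail, 24 mm high, about 0.14 kg (varies by a third), a round lens on top rising 4 mm more. Origin: centre of its underside; its y axis runs along the rail. Second from the -y end of the row.
- carrier3: one of four identical lens carriers: black block 50 mm across the rail, 44 mm along the rail, 24 mm high, about 0.14 kg (varies by a third), a round lens on top rising 4 mm more. Origin: centre of its underside; its y axis runs along the rail. Third from the -y end of the row.
- carrier4: one of four identical lens carriers: black block 50 mm across the rail, 44 mm along the rail, 24 mm high, about 0.14 kg (varies by a third), a round lens on top rising 4 mm more. Origin: centre of its underside; its y axis runs along the rail. At the +y end of the row. The row is 177 mm long and stands 60 to 115 mm from the stop, with at least 60 mm of empty rail behind it; the whole row slides with some 1 to 6 N.
- jar: bystander: white jar, 60 mm across, 85 mm high, standing on the bench beyond the rail. Origin: centre of its underside. Not to be disturbed.
- disc: bystander: brass disc set with small lenses, 90 mm across, 10 mm high, lying on the bench beyond the rail. Origin: centre of its underside. Not to be disturbed.
- blower: bystander: rubber air blower standing on its foot, 54 mm across, 75 mm high, on the bench beyond the rail. Origin: centre of its underside. Not to be disturbed.
Mind the look-alikes: they are no part of the job. What is shaped like the carrier1 but green is not meant.

How it is judged:
By the outcome, as a careful person would: the job done as asked, in the order asked, and still so for the second after the job is handed in, with the robot touching nothing.
It also fails if it takes over 35 s, if anything falls off the work surface, if the arm or the gripper's body presses on something with over 40 N, if the wrist force passes 120 N, or if a joint passes its speed limit or range.

## Robot

A 7-joint arm with a two-finger parallel gripper is mounted at the origin on the work surface. World frame = base frame: x ahead of the robot, y to its left, z up, the work surface at z = 0. Lengths are in m, angles in rad, forces in N, time in s.
With the tool pointing down it reaches from about 0.4 to 0.85 m from the base axis. Payload 4.4 kg.
Tool frame: the origin (TCP) lies midway between the tips of the shut fingers; the grasp point (between the pads) lies 19 mm behind it (grip_point_offset is the distance from the TCP to the grasp point, in m); z points along the fingers, y is the line along which they close (so a half turn about z gives the same grasp; the last joint's range is limited). The gripper opens to 94 mm and grips with 3 to 60 N. Pads are 16 mm wide; open, the fingers measure 119 mm over their backs; the gripper's body (75 mm by 177 mm) begins 78 mm behind the grasp point.
Start: joints at [-1.292, 0.628, 0.038, 1.517, -0.027, 0.996, -0.02], TCP at [0.22, 0.612, 0.205] pointing down, gripper open.
Joint ranges: [-3.06, 3.06], [-0.37, 2.12], [-1.25, 1.32], [0.18, 2.47], [-1.1, 4.24], [0.23, 1.98], [-2.94, 2.94]. Speed limits (rad/s): [2.57, 2.57, 3.14, 3.14, 3.14, 3.14, 3.14].

## Interface

Orientations are given as a rotation vector (axis times angle).
In Python, from cell import * gives the robot as it stands.
- The arm moves only by the shell command python3 -m inch 'ROWS' [OPENING]. ROWS is JSON, a list of rows, each an object of numbers: "x", "y", "z": the shift along the tool's x, y, z in mm; "rx", "ry", "rz": the turn, a rotation vector about the tool's x, y, z in degrees. A call has 1 to 10 rows; each row is the pose to reach, as a shift and turn from the pose commanded when the call began, along the tool's axes at that moment; what a row does not reach only later rows make up. A row lasts 1/12 s, in which the tool goes at most 41.7 mm and 7.16 degrees, less where a joint would pass 70% of its speed; a pose out of reach is approached as far as the arm can. A call with a gripper value outside its range is refused whole. OPENING is the finger opening in mm, from 0 to 94, set as the call begins (- or left out, the last holds). The fingers move at their own pace and stop on an object; the grip force is fixed at half the most. Time passes only in rows, so rows that repeat a pose let the fingers close. It gives the time, the measured TCP pose, the force and the opening at its end, in the units of the state.
- state(): the state, without advancing time (a new reading comes with each control period).
- grab_frame(name): name is "side" or "top" or "wrist"; returns the picture (384x512x3 uint8, red, green, blue); there is no depth.
- camera_params(name): a dict with "intrinsics" (3x3 intrinsics, pixels), "distortion" ([k1, k2, p1, p2, k3] as OpenCV has them; the pictures are not rectified), "R" (3x3) and "t" (3): a world point X has camera coordinates R X + t. Camera axes: x right, y down, z forward; pixel columns grow to the right and rows downward; lengths in m; the calibration is good to about 2 mm. A picture is of the moment at which its call begins: read the wrist's pose just before it. camera_params takes no time and is no camera call; for the wrist camera it gives the pose at the moment of the call.
- finish_job(): hands the job in, once; it reports no verdict.
The state is a dict: "t": time; "joint_pos": joint angles; "joint_vel": joint speeds; "joint_efforts": joint torques, N m; "ee_pos": TCP position; "tcp_rot": TCP orientation; "force": force on the tool from outside, world axes, zero at the start; "moment": the same for the moment, N m; "finger_gap": finger opening in m.
Only numpy, scipy, OpenCV 4.12 (cv2) and the standard library are available. Lean on these libraries where they do the work, as an engineer would, in place of code of your own. Each camera call takes 0.05 s, during which the arm holds its last target. There are 200 camera calls.

## Working session

There is one attempt and no reset: what is moved stays moved. The work goes in short steps, Python scripts to look and compute and a shell command to move; the robot and the scene stay as the last step left them, time stands still between calls to the robot, and variables do not carry over. Pictures are saved under pics/ and viewed, on a budget of 10 in all, crops included, one or two more only if the job needs it, and the job is handed in when it is done.

```bash
mkdir -p pics; cat > h.py <<'E'
from cell import *
import numpy as np, cv2
from scipy.spatial.transform import Rotation as Rn
def save(name,fn):
    im=grab_frame(name); cv2.imwrite('pics/'+fn,im[:,:,::-1]); return im
def ray(name,uv,z):
    c=camera_params(name); K=np.array(c['intrinsics']);d=np.array(c['distortion'])
    R=np.array(c['R']);t=np.array(c['t'])
    p=cv2.undistortPoints(np.array(uv,float).reshape(-1,1,2),K,d).reshape(-1,2)
    C=-R.T@t; D=np.c_[p,np.ones(len(p))]@R
    return C+D*((z-C[2])/D[:,2])[:,None]
def proj(name,X):
    c=camera_params(name)
    R=np.array(c['R']);t=np.array(c['t'])
    return cv2.projectPoints(np.array(X,float).reshape(-1,1,3),cv2.Rodrigues(R)[0],t,np.array(c['intrinsics']),np.array(c['distortion']))[0].reshape(-1,2)
E
python3 - <<'E'
from h import *
for n in('top','side'):
    im=save(n,n+'1.png')
    c=camera_params(n); R=np.array(c['R']);print(n,-R.T@np.array(c['t']),R[2])
s=state();print(s['t'],s['ee_pos'],s['tcp_rot'],s['force'],s['finger_gap']);print(Rn.from_rotvec(s['tcp_rot']).as_matrix().round(3))
a=cv2.imread('pics/top1.png');cv2.imwrite('pics/top1b.png',cv2.resize(a,(800,600),interpolation=cv2.INTER_CUBIC))
E
```

```text
top [ 0.43349632 -0.01247075  1.1777392 ] [ 1.06496035e-01 -5.91508876e-04 -9.94312951e-01]
side [ 0.45824788 -0.68868423  0.71935388] [ 0.10511774  0.69647878 -0.70983629]
0.1 [0.21948141 0.61120869 0.20468578] [-5.38901269e-01 -3.09476005e+00  2.54679595e-03] [-0.19403072  0.41749111  0.06251002] 0.09430679639209225
[[-0.941  0.338 -0.001]
 [ 0.338  0.941 -0.002]
 [-0.    -0.002 -1.   ]]
```

View pics/top1b.png

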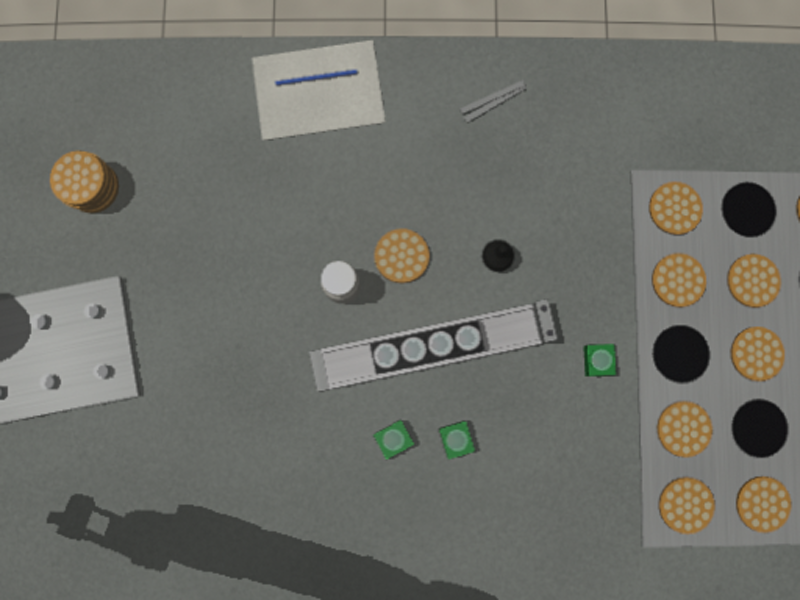

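View pics/side1.png

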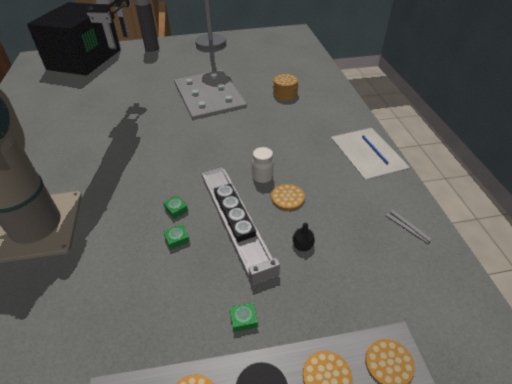

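The top view shows the rail from (320,370) to (545,320), with the tall stop at its right (-y) end and the low lip at its left end. The four black carriers' lenses are at about (386,355), (413,349), (441,343) and (468,337). The green look-alikes at (393,440), (457,440) and (601,360) stand off the rail, so they are not the ones meant. The jar (338,280), disc (402,255) and blower (498,256) are beyond the rail. I'll confirm this in one enlarged crop.

```bash
python3 - <<'E'
import cv2
a=cv2.imread('pics/top1.png')[180:260,190:370]
cv2.imwrite('pics/crop1.png',cv2.resize(a,(792,352),interpolation=cv2.INTER_CUBIC))
E
```

```text
(no output)
```

View pics/crop1.png

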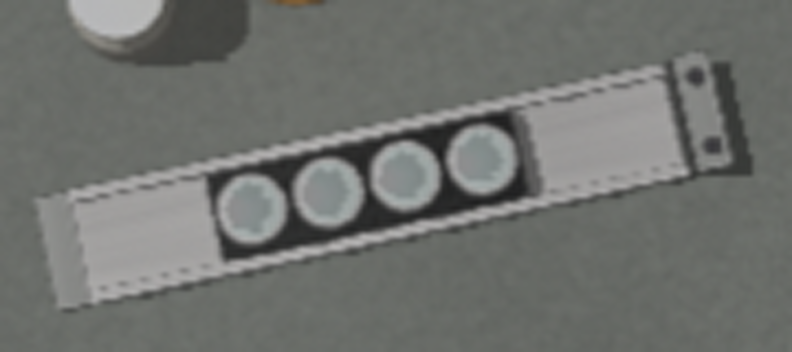

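The crop confirms four black carriers in the rail, with lenses at crop (252,208), (329,192), (405,175) and (483,159). The stop's top is around (703,113) and the lip is at (65,250). The rear edge of the row runs from (207,180) to (225,260).

```bash
python3 - <<'E'
from h import *
n=lambda L:(np.array(L,float)+.5)/4.4-.5+[190,180]
l=ray('top',n([(252,208),(329,192),(405,175),(483,159)]),.038)
print('lens',l.round(4),np.linalg.norm(np.diff(l,axis=0),axis=1))
s=ray('top',n([(670,63),(706,53),(735,165),(698,177)]),.045);print('stop',s.round(4),s.mean(0))
e=ray('top',n([(72,190),(662,65),(93,302),(690,178)]),.018);print('rail',e.round(4),np.linalg.norm(e[1]-e[0]),np.linalg.norm(e[2]-e[0]))
r=ray('top',n([(207,180),(225,260)]),.034);print('rear',r.round(4))
for v in (l[3]-l[0],e[1]-e[0],e[3]-e[2]): print(np.degrees(np.arctan2(v[1],v[0])))
d=((e[1]-e[0])+(e[3]-e[2]))[:2];d/=np.linalg.norm(d);print('d',d)
o=e.mean(0)[:2];print('rail centre',o)
p=np.array([-d[1],d[0]])
for q in (l,s,r): print(((q[:,:2]-o)@d).round(4),((q[:,:2]-o)@p).round(4))
st=state();M=Rn.from_rotvec(st['tcp_rot']).as_matrix()
print('tool x',M[:,0],'y',M[:,1], np.degrees(np.arctan2(M[1,1],M[0,1])))
E
```

```text
lens [[ 4.956e-01 -4.000e-04  3.800e-02]
 [ 5.047e-01 -4.350e-02  3.800e-02]
 [ 5.143e-01 -8.610e-02  3.800e-02]
 [ 5.235e-01 -1.299e-01  3.800e-02]] [0.0440278  0.04369019 0.0447846 ]
stop [[ 0.5773 -0.2349  0.045 ]
 [ 0.583  -0.2554  0.045 ]
 [ 0.5199 -0.2705  0.045 ]
 [ 0.5131 -0.2495  0.045 ]] [ 0.54833592 -0.25256657  0.045     ]
rail [[ 0.5065  0.1025  0.018 ]
 [ 0.5795 -0.2356  0.018 ]
 [ 0.443   0.0897  0.018 ]
 [ 0.5145 -0.2506  0.018 ]] 0.3458293434797612 0.06481952482152224
rear [[0.5114 0.025  0.034 ]
 [0.4666 0.0146 0.034 ]]
-77.84494396934085
-77.81674794550844
-78.1377036781164
d [ 0.20829296 -0.97806648]
rail centre [ 0.51087317 -0.07347335]
[-0.0747 -0.0306  0.0131  0.0578] [0.0002 0.0002 0.0008 0.0005]
[0.1717 0.1929 0.1946 0.1727] [ 0.0313  0.0327 -0.0322 -0.0344]
[-0.0962 -0.0954] [ 0.0211 -0.025 ]
tool x [-9.41139867e-01  3.38017381e-01 -2.04532876e-05] y [ 0.33801696  0.94113859 -0.00164231] 70.2438699277864
```

Checks against the given sizes:

| Quantity | Measured | Given |
|---|---|---|
| Lens pitch | 44 mm | 44 mm |
| Rail length | 346 mm | 350 mm |
| Rail width | 65 mm | 66 mm |
| Row offset from the rail's axis | under 1 mm | about 0 |

The stop is at the -y end, and the push is about 94 mm along d=(0.208,-0.978). I'll go behind the row with the fingers shut and turned across the rail.

```bash
python3 -m inch '[{"x":-20,"y":-20,"rz":4},{"x":-48,"y":-48,"rz":10},{"x":-77,"y":-77,"rz":16},{"x":-106,"y":-106,"rz":22},{"x":-135,"y":-135,"rz":28},{"x":-164,"y":-164,"rz":34},{"x":-193,"y":-193,"rz":40},{"x":-222,"y":-222,"rz":46},{"x":-251,"y":-251,"rz":52},{"x":-280,"y":-280,"rz":58.2}]' 0
cat > rel.py <<'E'
from h import *
D=np.array([.2083,-.9781]);P=np.array([.9781,.2083]);O=np.array([.5108,-.0733])
s=state();M=Rn.from_rotvec(s['tcp_rot']).as_matrix();p=np.array(s['ee_pos'])
g=np.array([*(O-.130*D),.016])
print('t',round(s['t'],2),'pos',p.round(4),'along',((p[:2]-O)@D).round(4),'lat',((p[:2]-O)@P).round(4),'y ang',np.degrees(np.arctan2(M[1,1],M[0,1])).round(2),'tilt',M[:,2].round(4))
f=np.array(s['force']);print('to goal in tool mm',(M.T@(g-p)*1000).round(1),'force',f.round(2),'along',(f[:2]@D).round(2),'gap',s['finger_gap'])
E
python3 rel.py
```

```text
t 0.1 pos [0.2195 0.6112 0.2047] along -0.7302 lat -0.1424 y ang 70.24 tilt [-5.0e-04 -1.6e-03 -1.0e+00]
to goal in tool mm [-437.1 -434.9  189.4] force [-0.19  0.42  0.06] along -0.45 gap 0.09430679639209225$[0]: bad value
```

```bash
python3 -m inch '[{"x":-20,"y":-20,"z":0,"rx":0,"ry":0,"rz":4}]' 0; python3 -m inch --help | head -30
```

```text
t: 0.18
ee_pos: [0.2274, 0.5903, 0.2045]
tcp_rot: [-0.637, -3.073, -0.004]
force: [-0.4, 0.5, 0.1]
finger_gap: 0.0905invalid input: not JSON, or not a number
```

```bash
python3 -m inch '[{"x":-31,"y":-27,"z":0,"rx":0,"ry":0,"rz":6},{"x":-62,"y":-54,"z":0,"rx":0,"ry":0,"rz":12},{"x":-93,"y":-81,"z":0,"rx":0,"ry":0,"rz":18},{"x":-124,"y":-107,"z":0,"rx":0,"ry":0,"rz":24},{"x":-155,"y":-134,"z":0,"rx":0,"ry":0,"rz":30},{"x":-186,"y":-161,"z":0,"rx":0,"ry":0,"rz":36},{"x":-217,"y":-188,"z":0,"rx":0,"ry":0,"rz":42},{"x":-248,"y":-214,"z":0,"rx":0,"ry":0,"rz":48},{"x":-279,"y":-241,"z":0,"rx":0,"ry":0,"rz":54.2},{"x":-310,"y":-268,"z":0,"rx":0,"ry":0,"rz":54.2}]' 0; python3 rel.py
```

```text
t: 1.02
ee_pos: [0.4078, 0.2142, 0.2054]
tcp_rot: [1.981, 2.438, -0.0]
force: [1.5, -0.0, 0.2]
finger_gap: 0.0244
t 1.02 pos [0.4078 0.2142 0.2054] along -0.3027 lat -0.0409 y ang 11.8 tilt [-1.e-04 -2.e-04 -1.e+00]
to goal in tool mm [-172.5   41.6  189.4] force [ 1.52 -0.03  0.22] along 0.35 gap 0.02438747025033033
```

```bash
python3 -m inch '[{"x":-35,"y":8,"z":0,"rx":0,"ry":0,"rz":0},{"x":-70,"y":17,"z":0,"rx":0,"ry":0,"rz":0},{"x":-105,"y":26,"z":0,"rx":0,"ry":0,"rz":0},{"x":-140,"y":34,"z":0,"rx":0,"ry":0,"rz":0},{"x":-172.5,"y":41.5,"z":10,"rx":0,"ry":0,"rz":-0.3},{"x":-172.5,"y":41.5,"z":40,"rx":0,"ry":0,"rz":-0.3},{"x":-172.5,"y":41.5,"z":75,"rx":0,"ry":0,"rz":-0.3},{"x":-172.5,"y":41.5,"z":105,"rx":0,"ry":0,"rz":-0.3},{"x":-172.5,"y":41.5,"z":120,"rx":0,"ry":0,"rz":-0.3},{"x":-172.5,"y":41.5,"z":120,"rx":0,"ry":0,"rz":-0.3}]' 0; python3 rel.py
python3 - <<'E'
from h import *
a=save('top','t.png')[180:260,190:370,::-1]; a=cv2.resize(a,(720,320),interpolation=cv2.INTER_CUBIC)
b=cv2.resize(save('side','s.png')[150:290,180:320,::-1],(280,280),interpolation=cv2.INTER_CUBIC)
c=np.zeros((600,800,3),np.uint8);c[:320,:720]=a;c[320:,:280]=b
c[320:,300:673]=cv2.resize(save('wrist','w.png')[:,:,::-1],(373,280));cv2.imwrite('pics/m2.png',c)
E
```

```text
t: 1.85
ee_pos: [0.4813, 0.0555, 0.0823]
tcp_rot: [-1.967, -2.443, 0.008]
force: [0.7, -0.7, 0.4]
finger_gap: 0.0004
t 1.85 pos [0.4813 0.0555 0.0823] along -0.1321 lat -0.002 y ang 12.32 tilt [-0.0069 -0.0011 -1.    ]
to goal in tool mm [-2.2  2.5 66.3] force [ 0.72 -0.7   0.38] along 0.84 gap 0.0004456694169046234
```

View pics/m2.png

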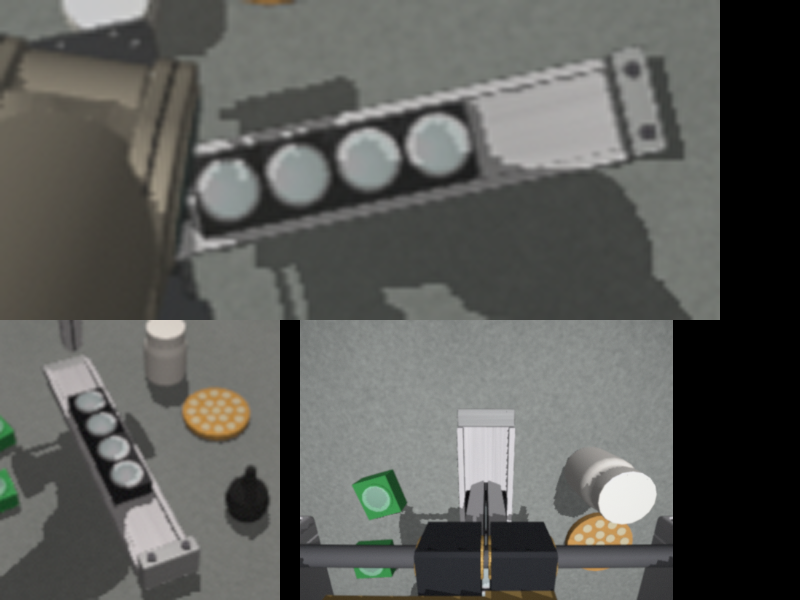

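The montage shows the row untouched. In the wrist view (panel x≈487) the shut fingers are centred over the empty rail behind the row. The jar is beside the hand and well below the gripper's body. Next I descend.

```bash
python3 rel.py; python3 -m inch '[{"x":0,"y":0,"z":12,"rx":0,"ry":0,"rz":0},{"x":0,"y":1,"z":24,"rx":0,"ry":0,"rz":0},{"x":0,"y":1,"z":36,"rx":0,"ry":0,"rz":0},{"x":0,"y":1,"z":46,"rx":0,"ry":0,"rz":0},{"x":0,"y":1,"z":55,"rx":0,"ry":0,"rz":0},{"x":0,"y":1,"z":55,"rx":0,"ry":0,"rz":0},{"x":0,"y":1,"z":55,"rx":0,"ry":0,"rz":0}]' 0; python3 rel.py
```

```text
t 2.0 pos [0.4847 0.0559 0.0861] along -0.1318 lat 0.0013 y ang 12.34 tilt [ 9.e-04  0.e+00 -1.e+00]
to goal in tool mm [-1.8 -1.4 70.1] force [0.09 0.01 0.77] along 0.01 gap 0.0005937536628152563
t: 2.58
ee_pos: [0.4852, 0.0562, 0.0306]
tcp_rot: [-1.97, -2.447, -0.0]
force: [0.2, 0.7, 0.4]
finger_gap: 0.0008
t 2.58 pos [0.4852 0.0562 0.0306] along -0.132 lat 0.0019 y ang 12.34 tilt [-0.  0. -1.]
to goal in tool mm [-1.9 -1.9 14.6] force [0.16 0.66 0.41] along -0.61 gap 0.00079547227911541
```

```bash
python3 -m inch '[{"x":0,"y":-1,"z":5,"rx":0,"ry":0,"rz":0.3},{"x":0,"y":-2,"z":10,"rx":0,"ry":0,"rz":0.3},{"x":0,"y":-2,"z":14,"rx":0,"ry":0,"rz":0.3},{"x":0,"y":-2,"z":14,"rx":0,"ry":0,"rz":0.3},{"x":-4,"y":-2,"z":14,"rx":0,"ry":0,"rz":0.3},{"x":-8,"y":-2,"z":14,"rx":0,"ry":0,"rz":0.3},{"x":-12,"y":-2,"z":14,"rx":0,"ry":0,"rz":0.3},{"x":-15,"y":-2,"z":14,"rx":0,"ry":0,"rz":0.3},{"x":-17,"y":-2,"z":14,"rx":0,"ry":0,"rz":0.3},{"x":-17,"y":-2,"z":14,"rx":0,"ry":0,"rz":0.3}]' 0; python3 rel.py
python3 -m inch '[{"x":-1.5,"y":0,"z":0,"rx":0,"ry":0,"rz":0},{"x":-3,"y":0,"z":0,"rx":0,"ry":0,"rz":0},{"x":-4.5,"y":0,"z":0,"rx":0,"ry":0,"rz":0},{"x":-6,"y":0,"z":0,"rx":0,"ry":0,"rz":0},{"x":-7.5,"y":0,"z":0,"rx":0,"ry":0,"rz":0},{"x":-9,"y":0,"z":0,"rx":0,"ry":0,"rz":0},{"x":-10.5,"y":0,"z":0,"rx":0,"ry":0,"rz":0},{"x":-12,"y":0,"z":0,"rx":0,"ry":0,"rz":0},{"x":-13.5,"y":0,"z":0,"rx":0,"ry":0,"rz":0},{"x":-15,"y":0,"z":0,"rx":0,"ry":0,"rz":0}]' 0; python3 rel.py
```

```text
t: 3.42
ee_pos: [0.487, 0.0383, 0.0166]
tcp_rot: [1.977, 2.441, 0.0]
force: [0.4, 0.7, -0.3]
finger_gap: 0.0003
t 3.42 pos [0.487  0.0383 0.0166] along -0.1142 lat -0.0 y ang 11.98 tilt [ 4.e-04 -2.e-04 -1.e+00]
to goal in tool mm [15.8  0.   0.6] force [ 0.44  0.67 -0.28] along -0.56 gap 0.0002672712649766556
t: 4.25
ee_pos: [0.4897, 0.0249, 0.0165]
tcp_rot: [-1.975, -2.442, -0.0]
force: [-1.3, 4.5, 1.6]
finger_gap: 0.0004
t 4.25 pos [0.4897 0.0249 0.0165] along -0.1004 lat -0.0002 y ang 12.07 tilt [-4.e-04  6.e-04 -1.e+00]
to goal in tool mm [29.6  0.2  0.5] force [-1.33  4.49  1.63] along -4.67 gap 0.00043688316526688275
```

Contact came where expected, at about 4.7 N, with the row sliding. I'll keep pushing steadily.

```bash
python3 -m inch '[{"x":-2,"y":0,"z":0,"rx":0,"ry":0,"rz":0},{"x":-4,"y":0,"z":0,"rx":0,"ry":0,"rz":0},{"x":-6,"y":0,"z":0,"rx":0,"ry":0,"rz":0},{"x":-8,"y":0,"z":0,"rx":0,"ry":0,"rz":0},{"x":-10,"y":0,"z":0,"rx":0,"ry":0,"rz":0},{"x":-12,"y":0,"z":0,"rx":0,"ry":0,"rz":0},{"x":-14,"y":0,"z":0,"rx":0,"ry":0,"rz":0},{"x":-16,"y":0,"z":0,"rx":0,"ry":0,"rz":0},{"x":-18,"y":0,"z":0,"rx":0,"ry":0,"rz":0},{"x":-20,"y":0,"z":0,"rx":0,"ry":0,"rz":0}]' 0; python3 rel.py
python3 -m inch '[{"x":-2,"y":0,"z":0,"rx":0,"ry":0,"rz":0},{"x":-4,"y":0,"z":0,"rx":0,"ry":0,"rz":0},{"x":-6,"y":0,"z":0,"rx":0,"ry":0,"rz":0},{"x":-8,"y":0,"z":0,"rx":0,"ry":0,"rz":0},{"x":-10,"y":0,"z":0,"rx":0,"ry":0,"rz":0},{"x":-12,"y":0,"z":0,"rx":0,"ry":0,"rz":0},{"x":-14,"y":0,"z":0,"rx":0,"ry":0,"rz":0},{"x":-16,"y":0,"z":0,"rx":0,"ry":0,"rz":0},{"x":-18,"y":0,"z":0,"rx":0,"ry":0,"rz":0},{"x":-20,"y":0,"z":0,"rx":0,"ry":0,"rz":0}]' 0; python3 rel.py
python3 - <<'E'
from h import *
a=cv2.resize(save('top','t.png')[180:260,190:370,::-1],(720,320),interpolation=cv2.INTER_CUBIC)
b=cv2.resize(save('side','s.png')[150:290,180:320,::-1],(280,280),interpolation=cv2.INTER_CUBIC)
c=np.zeros((600,800,3),np.uint8);c[:320,:720]=a;c[320:,:280]=b;cv2.imwrite('pics/m3.png',c)
E
```

```text
t: 5.08
ee_pos: [0.494, 0.0048, 0.0164]
tcp_rot: [-1.976, -2.442, 0.0]
force: [-0.8, 4.0, 1.2]
finger_gap: 0.0004
t 5.08 pos [0.494  0.0048 0.0164] along -0.0798 lat -0.0002 y ang 12.05 tilt [-1.e-04  1.e-04 -1.e+00]
to goal in tool mm [50.2  0.2  0.5] force [-0.79  3.97  1.21] along -4.05 gap 0.0003857910913449468
t: 5.92
ee_pos: [0.4982, -0.0148, 0.0165]
tcp_rot: [-1.976, -2.442, 0.0]
force: [-1.2, 3.9, 2.3]
finger_gap: 0.0005
t 5.92 pos [ 0.4982 -0.0148  0.0165] along -0.0598 lat -0.0001 y ang 12.05 tilt [-1.e-04  1.e-04 -1.e+00]
to goal in tool mm [70.2  0.1  0.5] force [-1.21  3.9   2.33] along -4.06 gap 0.0005117881809575726
```

View pics/m3.png

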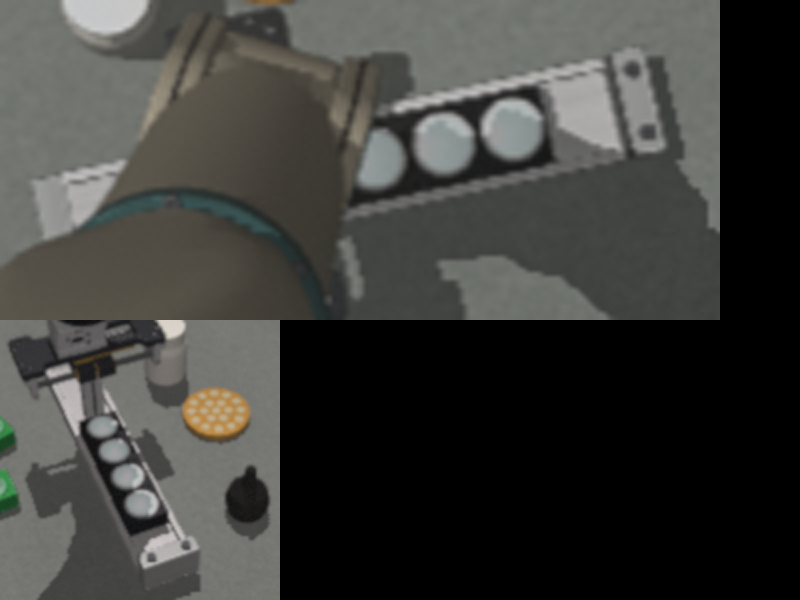

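The row is intact, moving as one train and touching; its front face is at top-panel x≈552 and the stop face at about 612. That leaves about 49 mm, so I'll push 40 mm and then creep.

```bash
python3 -m inch '[{"x":-2,"y":0,"z":0,"rx":0,"ry":0,"rz":0},{"x":-4,"y":0,"z":0,"rx":0,"ry":0,"rz":0},{"x":-6,"y":0,"z":0,"rx":0,"ry":0,"rz":0},{"x":-8,"y":0,"z":0,"rx":0,"ry":0,"rz":0},{"x":-10,"y":0,"z":0,"rx":0,"ry":0,"rz":0},{"x":-12,"y":0,"z":0,"rx":0,"ry":0,"rz":0},{"x":-14,"y":0,"z":0,"rx":0,"ry":0,"rz":0},{"x":-16,"y":0,"z":0,"rx":0,"ry":0,"rz":0},{"x":-18,"y":0,"z":0,"rx":0,"ry":0,"rz":0},{"x":-20,"y":0,"z":0,"rx":0,"ry":0,"rz":0}]' 0; python3 rel.py
python3 -m inch '[{"x":-2,"y":0,"z":0,"rx":0,"ry":0,"rz":0},{"x":-4,"y":0,"z":0,"rx":0,"ry":0,"rz":0},{"x":-6,"y":0,"z":0,"rx":0,"ry":0,"rz":0},{"x":-8,"y":0,"z":0,"rx":0,"ry":0,"rz":0},{"x":-10,"y":0,"z":0,"rx":0,"ry":0,"rz":0},{"x":-12,"y":0,"z":0,"rx":0,"ry":0,"rz":0},{"x":-14,"y":0,"z":0,"rx":0,"ry":0,"rz":0},{"x":-16,"y":0,"z":0,"rx":0,"ry":0,"rz":0},{"x":-18,"y":0,"z":0,"rx":0,"ry":0,"rz":0},{"x":-19.5,"y":0,"z":0,"rx":0,"ry":0,"rz":0}]' 0; python3 rel.py
python3 -m inch '[{"x":-1,"y":0,"z":0,"rx":0,"ry":0,"rz":0},{"x":-2,"y":0,"z":0,"rx":0,"ry":0,"rz":0},{"x":-3,"y":0,"z":0,"rx":0,"ry":0,"rz":0},{"x":-4,"y":0,"z":0,"rx":0,"ry":0,"rz":0},{"x":-5,"y":0,"z":0,"rx":0,"ry":0,"rz":0}]' 0; python3 rel.py
```

```text
t: 6.85
ee_pos: [0.5024, -0.0344, 0.0165]
tcp_rot: [-1.976, -2.442, -0.0]
force: [-0.3, 3.8, 2.7]
finger_gap: 0.0005
t 6.85 pos [ 0.5024 -0.0344  0.0165] along -0.0398 lat -0.0001 y ang 12.05 tilt [-1.e-04  0.e+00 -1.e+00]
to goal in tool mm [90.2  0.1  0.5] force [-0.31  3.75  2.67] along -3.73 gap 0.0005399388043602306
t: 7.68
ee_pos: [0.5065, -0.0536, 0.0164]
tcp_rot: [1.976, 2.442, -0.0]
force: [-1.3, 4.7, 1.8]
finger_gap: 0.0005
t 7.68 pos [ 0.5065 -0.0536  0.0164] along -0.0202 lat -0.0001 y ang 12.03 tilt [ 0.e+00 -1.e-04 -1.e+00]
to goal in tool mm [1.098e+02 1.000e-01 4.000e-01] force [-1.3   4.74  1.76] along -4.91 gap 0.00046436645966508775
t: 8.1
ee_pos: [0.5074, -0.0581, 0.0164]
tcp_rot: [-1.976, -2.442, 0.0]
force: [-1.6, 4.8, 2.3]
finger_gap: 0.0006
t 8.1 pos [ 0.5074 -0.0581  0.0164] along -0.0155 lat -0.0001 y ang 12.05 tilt [-2.e-04  1.e-04 -1.e+00]
to goal in tool mm [114.5   0.2   0.5] force [-1.62  4.78  2.27] along -5.01 gap 0.0006000983826731671
```

Next I creep to contact, reading the force after each 1 mm or so.

```bash
python3 -m inch '[{"x":-0.6,"y":0,"z":0,"rx":0,"ry":0,"rz":0},{"x":-1.2,"y":0,"z":0,"rx":0,"ry":0,"rz":0}]' 0 >/dev/null; python3 rel.py|cut -c1-110
python3 -m inch '[{"x":-0.6,"y":0,"z":0,"rx":0,"ry":0,"rz":0},{"x":-1.2,"y":0,"z":0,"rx":0,"ry":0,"rz":0}]' 0 >/dev/null; python3 rel.py|cut -c1-110
python3 -m inch '[{"x":-0.6,"y":0,"z":0,"rx":0,"ry":0,"rz":0},{"x":-1.2,"y":0,"z":0,"rx":0,"ry":0,"rz":0}]' 0 >/dev/null; python3 rel.py|cut -c1-110
```

```text
t 8.27 pos [ 0.5077 -0.0594  0.0165] along -0.0142 lat -0.0001 y ang 12.04 tilt [-1.e-04  0.e+00 -1.e+00]
to goal in tool mm [115.8   0.2   0.5] force [-0.7   4.58  1.92] along -4.62 gap 0.0007368151497611905
t 8.43 pos [ 0.508  -0.0605  0.0164] along -0.0131 lat -0.0001 y ang 12.05 tilt [-1.e-04  1.e-04 -1.e+00]
to goal in tool mm [116.9   0.2   0.5] force [-1.51  4.55  3.09] along -4.77 gap 0.0002941307769351775
t 8.6 pos [ 0.508  -0.0606  0.0165] along -0.013 lat -0.0001 y ang 12.08 tilt [-8.0e-04  1.4e-03 -1.0e+00]
to goal in tool mm [117.    0.2   0.6] force [-1.04  7.59  3.91] along -7.64 gap 0.0005451284021825075
```

```bash
python3 -m inch '[{"x":-0.5,"y":0,"z":0,"rx":0,"ry":0,"rz":0},{"x":-1,"y":0,"z":0,"rx":0,"ry":0,"rz":0},{"x":-1,"y":0,"z":0,"rx":0,"ry":0,"rz":0}]' 0 >/dev/null; python3 rel.py|cut -c1-110
python3 - <<'E'
from h import *
a=cv2.resize(save('side','s.png')[170:290,180:300,::-1],(600,600),interpolation=cv2.INTER_CUBIC);cv2.imwrite('pics/s4.png',a)
E
```

```text
t 8.85 pos [ 0.508  -0.0606  0.0165] along -0.013 lat -0.0001 y ang 12.12 tilt [-0.0013  0.0025 -1.    ]
to goal in tool mm [117.    0.3   0.8] force [-1.97  7.98  3.95] along -8.22 gap 0.000475476620253543
```

View pics/s4.png

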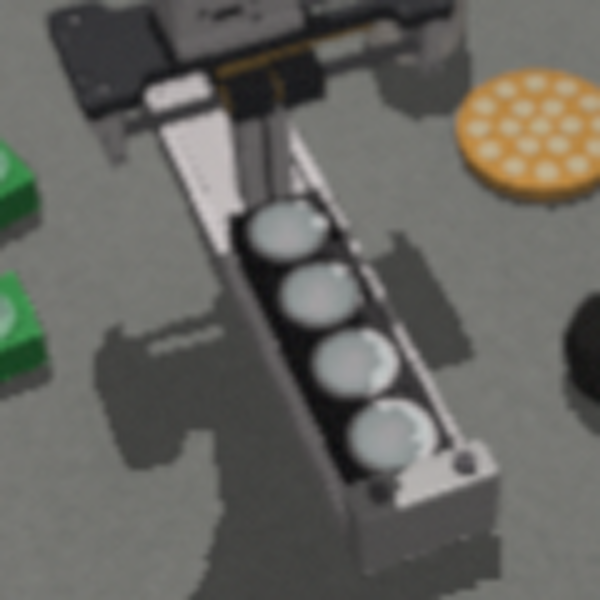

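The row is home against the stop: the leading lens is at (392,437) beside the stop's top, no gap shows, and the TCP has stalled while the force rose. I'll back off along the rail, then lift.

```bash
python3 -m inch '[{"x":1,"y":0,"z":0,"rx":0,"ry":0,"rz":0},{"x":3,"y":0,"z":0,"rx":0,"ry":0,"rz":0},{"x":6,"y":0,"z":0,"rx":0,"ry":0,"rz":0},{"x":12,"y":0,"z":0,"rx":0,"ry":0,"rz":0},{"x":20,"y":0,"z":0,"rx":0,"ry":0,"rz":0},{"x":30,"y":0,"z":0,"rx":0,"ry":0,"rz":0},{"x":30,"y":0,"z":-15,"rx":0,"ry":0,"rz":0},{"x":30,"y":0,"z":-40,"rx":0,"ry":0,"rz":0},{"x":30,"y":0,"z":-70,"rx":0,"ry":0,"rz":0},{"x":30,"y":0,"z":-100,"rx":0,"ry":0,"rz":0}]' 0; python3 rel.py
python3 -m inch '[{"x":35,"y":0,"z":-30,"rx":0,"ry":0,"rz":0},{"x":70,"y":0,"z":-50,"rx":0,"ry":0,"rz":0},{"x":105,"y":0,"z":-70,"rx":0,"ry":0,"rz":0},{"x":140,"y":0,"z":-80,"rx":0,"ry":0,"rz":0},{"x":175,"y":0,"z":-80,"rx":0,"ry":0,"rz":0},{"x":205,"y":0,"z":-80,"rx":0,"ry":0,"rz":0},{"x":225,"y":0,"z":-80,"rx":0,"ry":0,"rz":0},{"x":225,"y":0,"z":-80,"rx":0,"ry":0,"rz":0}]' 0; python3 rel.py
python3 - <<'E'
from h import *
a=cv2.resize(save('top','t5.png')[150:260,190:370,::-1],(792,484),interpolation=cv2.INTER_CUBIC);cv2.imwrite('pics/t5b.png',a)
E
```

```text
t: 9.73
ee_pos: [0.5013, -0.0324, 0.1171]
tcp_rot: [-1.974, -2.442, 0.002]
force: [0.9, 0.6, 0.5]
finger_gap: 0.0005
t 9.73 pos [ 0.5013 -0.0324  0.1171] along -0.0419 lat -0.0007 y ang 12.09 tilt [-0.0017  0.     -1.    ]
to goal in tool mm [ 88.    1.  101.2] force [0.93 0.65 0.54] along -0.44 gap 0.0005204300893596135
t: 10.4
ee_pos: [0.4532, 0.1928, 0.1963]
tcp_rot: [-1.964, -2.449, -0.003]
force: [-0.4, 0.5, -0.2]
finger_gap: 0.0002
t 10.4 pos [0.4532 0.1928 0.1963] along -0.2723 lat -0.0009 y ang 12.55 tilt [-8.0e-04  2.7e-03 -1.0e+00]
to goal in tool mm [-142.8   -0.4  179.9] force [-0.37  0.52 -0.24] along -0.59 gap 0.0002462289121897657
```

View pics/t5b.png

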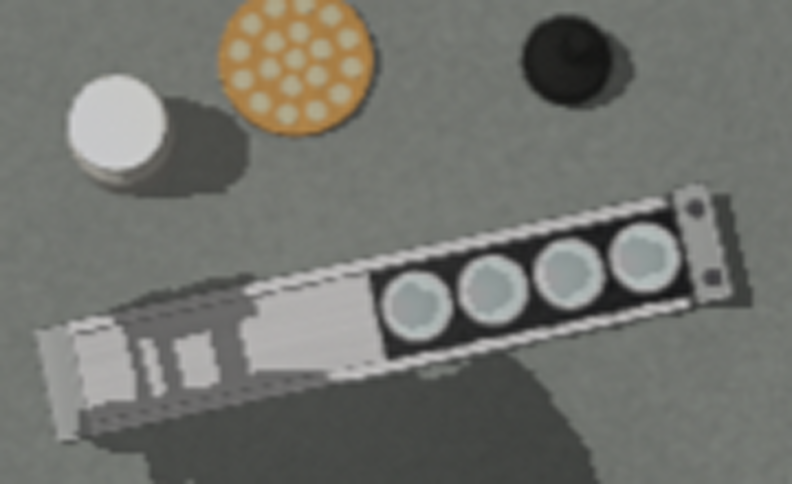

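The hand is clear and the row is closed up against the stop, with lenses at (417,305), (493,289), (568,273) and (645,257). I'll do a numeric check, compare the bystanders with the first picture, and hand in.

```bash
python3 - <<'E'
from h import *
n=lambda L:(np.array(L,float)+.5)/4.4-.5+[190,150]
l=ray('top',n([(417,305),(493,289),(568,273),(645,257)]),.038)
D=np.array([.2083,-.9781]);O=np.array([.5108,-.0733])
print('pitch',np.linalg.norm(np.diff(l,axis=0),axis=1).round(4),'front',((l[3,:2]-O)@D+.022).round(4),'rear',((l[0,:2]-O)@D-.022).round(4))
a=cv2.imread('pics/top1.png').astype(int);b=cv2.imread('pics/t5.png').astype(int)
for k,(u,v) in dict(jar=(217,179),disc=(257,163),blower=(319,164)).items():
    print(k,np.abs(a-b)[v-20:v+20,u-20:u+20].max(2).mean().round(2))
print(np.round(state()['joint_vel'],3))
E
python3 -c "from cell import *; print(finish_job())"
```

```text
pitch [0.0437 0.0433 0.0446] front 0.1736 rear -0.0019
jar 11.32
disc 12.47
blower 8.82
[ 0.054 -0.003  0.046  0.013  0.018 -0.     0.018]
the job is handed in; nothing more can be done
None
```

The bystander differences need a reference, so I'll compare them with an empty patch of bench in the same saved pictures.

```bash
python3 - <<'E'
import cv2,numpy as np
a=cv2.imread('pics/top1.png');b=cv2.imread('pics/t5.png')
print('bench',np.abs(a.astype(int)-b)[100:140,330:370].max(2).mean().round(2), 'global',np.abs(a.astype(int)-b)[:100].max(2).mean().round(2))
g=[cv2.cvtColor(x,6).astype(np.float32) for x in(a,b)]
for k,(u,v) in dict(jar=(217,179),disc=(257,163),blower=(319,164)).items():
    r=cv2.matchTemplate(g[1][v-26:v+26,u-26:u+26],g[0][v-20:v+20,u-20:u+20],cv2.TM_CCOEFF_NORMED);print(k,cv2.minMaxLoc(r)[1::2])
E
```

```text
bench 10.46 global 11.59
jar (0.9998524785041809, (6, 6))
disc (0.9994386434555054, (6, 6))
blower (0.9997524619102478, (6, 6))
```

I pushed the four black carriers as one train, with shut fingertips set across the rail, about 93 mm to the tall stop at the rail's -y end. Then I backed off along the rail, lifted the hand clear and handed the job in at about 10.5 s.

**Push force:** it was 4 to 5 N while the row slid. At the stop it rose to about 8 N while the tool stopped advancing.

**Final position:** from the last top picture, the lens pitches are 43.7, 43.3 and 44.6 mm against a nominal 44. The row's front is at 173.6 mm against the stop face at 175 nominal; I measured the face itself at about 172 mm. All of this is within the roughly 2 mm calibration, and no gap shows in the pictures.

**Bystanders:** the jar, disc and blower match the first picture with zero pixel shift (correlation above 0.999). A plain brightness comparison first gave differences of 9 to 12 counts, but an empty patch of bench and the top of the picture differ by 10 to 12, so it isn't movement.

**Hand at hand-in:** clear of everything, but still settling slightly, with joint speeds up to 0.05 rad/s.

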